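Fit the chopping blade and lid of a food processor

ROBOT

A 6-joint arm with a two-finger parallel gripper is mounted at the origin on a cart in front of the work surface, level with it; the furniture and walls round the work are solid. World frame = base frame: x ahead of the robot, y to its left, z up, the work surface at z = 0. Lengths are in mm, angles in rad, forces in N, time in s.
With the tool pointing down it reaches from about 275 to 1000 mm from the base axis. Payload 8.4 kg.
Tool frame: the origin (TCP) lies at the very end of the fingers, on their centre line; the grasp point (between the pads) lies 19 mm behind it (env.grip_point_offset is the distance from the TCP to the grasp point, in mm); z points along the fingers, y is the line along which they close (so a half turn about z gives the same grasp; the last joint's range is limited). The gripper opens to 85 mm and grips with 20 to 120 N. Pads are 22 mm wide; open, the fingers measure 114 mm over their backs; the gripper's body (76 mm by 85 mm) begins 54 mm behind the grasp point. The pads swing forward as they close: fully open they stand 13 mm farther back than shut.
Start: joints at [-1.254, 0.353, 1.633, -0, 1.155, -0.002], TCP at [195.891, -593.511, 231.281] pointing down, gripper open.
Joint ranges: [-2.63, 2.63], [-0.92, 2.1], [0.06, 2.66], [-1.3, 4.44], [0, 2.69], [-3.02, 3.02]. Speed limits (rad/s): [2.22, 2.22, 2.79, 3.14, 3.14, 3.14].

INTERFACE

Orientations are given as [roll, pitch, yaw] about the fixed x, y, z axes, in that order (R = Rz(yaw) Ry(pitch) Rx(roll)).
In Python, from plant import env gives the robot as it stands.
- The arm moves only by the shell command python3 inch.py 'ROWS' [FORCE]. ROWS is a JSON list that holds a single list of rows (three levels of brackets), with 1 to 20 rows, each of 7 numbers: a rotation vector rx, ry, rz in units of 0.1 rad, then dx, dy, dz in cm, then the finger opening in mm; each row is the pose to reach, as a shift and turn from the pose commanded when the command began, along the tool's axes at that moment; what a row does not reach only later rows make up. A row lasts 1/12 s, in which the tool goes at most 41.7 mm and 0.125 rad, less where a joint would pass 70% of its speed; a pose out of reach is approached as far as the arm can. The fingers move at their own pace and stop on an object; FORCE is the grip in N (left out, the last holds). Time passes only in rows, so rows that do not move let the fingers close. It prints the time, the measured TCP pose, the force, the opening and the grip force at its end. Input that does not fit is refused with a message, and nothing moves.
- env.get_state(): the state, without advancing time (a new reading comes with each control period).
- env.camera(name): name is "side" or "top" or "wrist"; returns a dict with "image" (400x640x3 uint8, red, green, blue), "fovy" (degrees; the focal length in pixels is half the picture's height over the tangent of half this angle, whatever the lens; pixels are square), "cx", "cy" (the principal point, pixels), "R" (3x3) and "t" (3): a world point X has camera coordinates R X + t. Camera axes: x right, y down, z forward; pixel columns grow to the right and rows downward; lengths in mm; the calibration is good to about 2 mm. A picture is of the moment at which its call begins. There is no depth.
- env.finish_job(): hands the job in; it is judged then, once.
The state is a dict: "clock": time; "joints": joint angles; "qvel": joint speeds; "joint_efforts": joint torques, N m; "eef_pos": TCP position; "tool_rot": TCP orientation; "contact_force": force on the tool from outside, world axes, zero at the start; "wrist_torque": the same for the moment, N m; "grip_width": finger opening in mm; "grip_force": force on a finger pad.
Only numpy, scipy, OpenCV 4.12 (cv2) and the standard library are available. Lean on these libraries where they do the work, as an engineer would, in place of code of your own. Each camera call takes 0.05 s, during which the arm holds its last target. There are 200 camera calls.

TASK

Get the food processor ready for use: pick up the chopping blade by the head of its hub, lower it over the drive spindle in the bowl and, pressing only lightly, turn it slowly until it drops fully home over the drive wings; do not force it down. Then set the lid flat on the bowl and let go, leaving the mug, the pepper mill and the spice jar where they stand.

Things in the scene. Friction and masses are not known exactly. Their poses are not given: they have to be found in the camera images.
- processor: Food processor fixed on the worktop: round cream motor base, 162 mm across, keys facing -x, clear open bowl locked on it with its handle at the back right. Origin: on its axis, at worktop level; z up. An upright steel drive spindle stands on the axis in the bowl: a round guide 14 mm across up to z 122 mm, tapering to 5 mm at its tip, z 136 mm; its foot is told at seat.
- seat (a point): Where the hub's underside comes to rest: on the axis at the spindle's foot, z 72 mm. Four driving wings, 90 deg apart, 5.4 mm wide, reach 14 mm from the axis, from z 72 to 91 mm. Their angle differs each time and no pose tells it. The motor's gear holds it (0.16 N m) under a light press of about 5 N; pressed hard it is dragged round with the hub. The blade must never press on it with over 35 N.
- rim (a point): Centre of the bowl's mouth, level with the rim, z 145 mm; the mouth is 130 mm across inside, 143 mm over the rim.
- blade: Chopping blade: upright dark hub, 98 mm tall, standing loose, 0.13 to 0.21 kg; two thin steel blades reach 56 mm out, below 45 mm height. Origin: centre of its underside; z up. Bore 16 mm across, open below; four slots 8 mm wide, 21 mm deep, in the underside along its x and y axes fit over the wings. Off the wings' line it rests on them, 19 mm high; in line (at most 1/4 turn away) it drops home.
- head (a point): Grip point: centre of the hub's solid round head, 32 mm across, which spans 67 to 98 mm above the underside; this point is 83 mm above it. With the blade home the head's top stands 25 mm above the bowl's rim.
- lid: Clear domed lid, 141 mm across, 91 mm tall, loose, 0.12 to 0.2 kg. Origin: centre of its underside; z up. A skirt 122 mm across, 10 mm deep, drops into the bowl's mouth; the flange above it rests on the rim, so the seated lid's origin is 10 mm below the rim, on the axis, at any yaw. Inside, the dome clears the hub by 10 mm, and only if the blade is home.
- tube (a point): Grip point of the lid: centre of the upright feed tube with its cream pusher, 44 mm across, spanning 49 to 91 mm above the lid's origin; this point is 70 mm above it.
- mug: White mug with small blue flowers, 82 x 114 x 91 mm; bystander. Origin: centre of its underside.
- pepper_mill: Dark wooden pepper mill, 58 mm across, 130 mm tall; bystander. Origin: centre of its underside. It stands below the front edge of a wall cabinet, which hangs over the rear of the worktop (x above about 0.6 m, from 0.45 m up): keep the wrist in front of it.
- spice_jar: Spice jar with yellow cap, 44 mm across, 100 mm tall; bystander. Origin: centre of its underside.

How it is judged (in metres and radians):
On the way:
1. the blade is fully home on the spindle (z of blade in the frame of processor below 0.0755 m and horizontal distance between blade and processor below 0.004 m and angle between blade's own z axis and vertical below 0.06 rad), for 0.2 s.
At the end, for the whole second after the job is handed in: Blade home: underside at most 3.5 mm above its seat, within 4 mm of the processor's axis, upright within 0.06 rad. Lid seated: origin 6 to 15 mm below the rim, within 7 mm of the axis, tilted under 0.05 rad. Both released and at rest (all of step 1 and z of lid in the frame of processor between 0.13 and 0.139 m and horizontal distance between lid and processor below 0.007 m and angle between lid's own z axis and vertical below 0.05 rad and linear speed of each of lid, blade below 0.02 m/s); the robot touches nothing.
It fails at once if the blade loads the processor with more than 35 N (contact force between blade and processor above 35 N).
It fails at once if the mug is moved more than 3 cm or knocked over (distance of mug from where it was at the start of the episode above 0.03 m or angle between mug's own z axis and vertical above 0.5 rad).
It fails at once if the pepper mill is moved more than 3 cm or knocked over (distance of pepper_mill from where it was at the start of the episode above 0.03 m or angle between pepper_mill's own z axis and vertical above 0.5 rad).
It fails at once if the spice jar is moved more than 3 cm or knocked over (distance of spice_jar from where it was at the start of the episode above 0.03 m or angle between spice_jar's own z axis and vertical above 0.5 rad).
It also fails if it takes over 67 s, if anything falls off the work surface, if the arm or the gripper's body presses on something with over 40 N, if the wrist force passes 120 N, or if a joint passes its speed limit or range.

## Working session

There is one attempt and no reset: what is moved stays moved. The work goes in short steps, Python scripts to look and compute and a shell command to move; the robot and the scene stay as the last step left them, time stands still between calls to the robot, and variables do not carry over. Pictures are saved under pics/ and viewed, at most 13 in all, crops included, and the job is handed in when it is done.

```bash
ls; mkdir -p pics
cat > h.py <<'E'
import numpy as np,cv2
from plant import env
def snap(n,f):
    c=env.camera(n);cv2.imwrite(f,cv2.cvtColor(c["image"],cv2.COLOR_RGB2BGR))
    np.savez('cam_'+n,fovy=c["fovy"],c=[c["cx"],c["cy"]],R=c["R"],t=c["t"]);return c
def ray(n,u,v):
    d=np.load('cam_'+n+'.npz');f=200/np.tan(np.radians(float(d['fovy']))/2)
    R=d['R'];o=-R.T@d['t'];return o,R.T@np.array([(u-d['c'][0])/f,(v-d['c'][1])/f,1])
def atz(n,u,v,z):
    o,r=ray(n,u,v);return o+r*(z-o[2])/r[2]
def proj(n,X):
    d=np.load('cam_'+n+'.npz');f=200/np.tan(np.radians(float(d['fovy']))/2)
    p=d['R']@np.array(X,float)+d['t'];return p[:2]/p[2]*f+d['c']
E
python3 - <<'E'
from h import *
for n in("top","side"):
    c=snap(n,f"pics/{n}1.png");print(n,c['fovy'],c['cx'],c['cy'],-c['R'].T@c['t'])
s=env.get_state();print(s)
E
```

```text
inch.py
pics
plant.py
top 44.13929370802121 324.1587748912887 199.6286086973702 [ 305.57723142   26.48579553 1398.41994818]
side 55.06890936507057 318.8961583581564 196.2519155011376 [ 47.31494973 703.90363984 675.18978426]
{'clock': 0.1, 'joints': array([-1.25439720e+00,  3.53584799e-01,  1.63402588e+00, -3.05012963e-05,
        1.15518113e+00, -2.41579870e-03]), 'qvel': array([ 0.00059566, -0.00044473, -0.00277298,  0.00273174,  0.00093691,
        0.00142072]), 'joint_efforts': array([-1.59977582e-03, -6.06361985e+01, -3.42819500e+01, -6.40106055e-05,
        3.96509204e-03, -2.15841033e-05]), 'eef_pos': array([ 195.75761367, -593.12954089,  230.64755424]), 'tool_rot': array([-3.14039343e+00,  2.49928741e-05,  3.18827277e-01]), 'contact_force': array([-0.50942365,  0.67262672, -0.36550106]), 'wrist_torque': array([-0.01737138, -0.00997655, -0.01318065]), 'grip_force': 0.0, 'grip_width': 85.50135148197829}
```

View pics/top1.png

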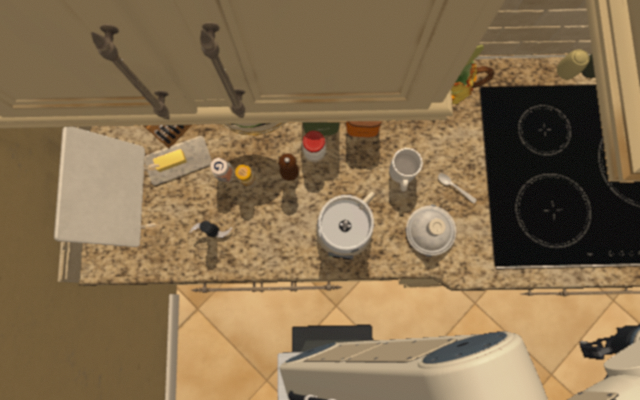

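View pics/side1.png

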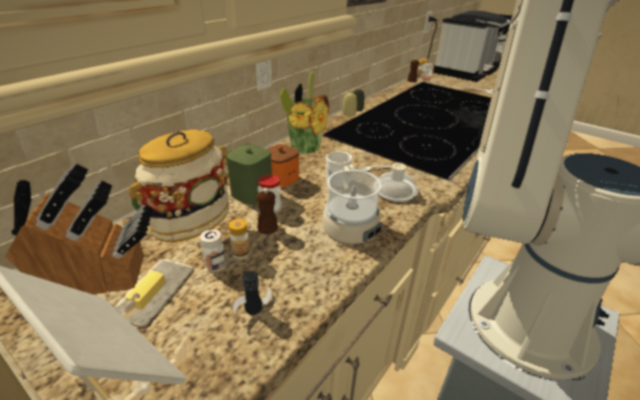

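The top view shows the blade near (209,230), the bowl and spindle near (346,226), the lid near (431,231) with its tube near (436,227), the mug near (406,165), the mill near (288,166) and the jar near (243,172). I'll enlarge the top view and the side view.

Run:
```python
import cv2,numpy as np
a=cv2.imread('pics/top1.png');b=cv2.imread('pics/side1.png')
f=lambda i,x,y,w,h,s:cv2.resize(i[y:y+h,x:x+w],None,fx=s,fy=s,interpolation=cv2.INTER_CUBIC)
top=np.hstack([f(a,175,205,66,50,6),f(a,310,190,67,50,6)][:2])
bot=np.hstack([f(a,397,200,66,50,6),f(b,215,255,67,50,6)])
w=min(top.shape[1],bot.shape[1]);cv2.imwrite('pics/c1.png',np.vstack([top[:,:w],bot[:,:w]]))
cv2.imwrite('pics/c2.png',f(b,300,150,130,100,6))
```

```text
(no output)
```

View pics/c1.png

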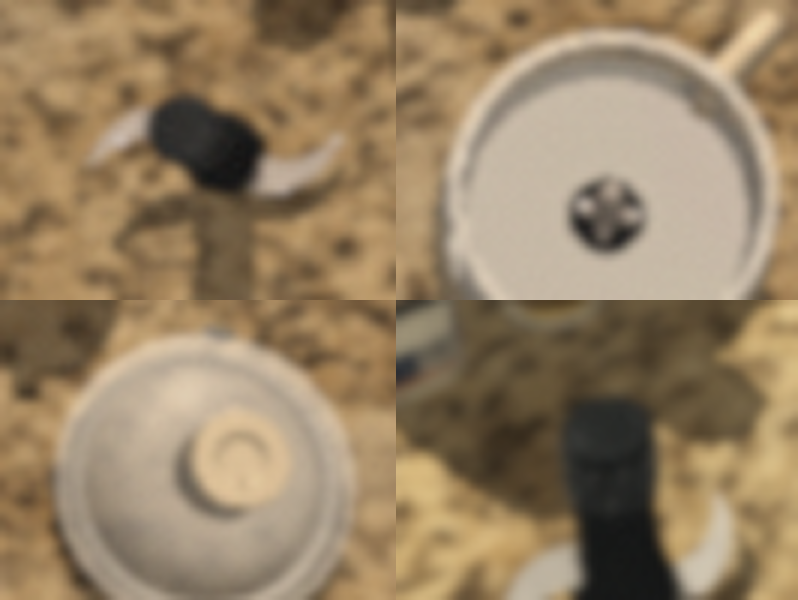

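View pics/c2.png

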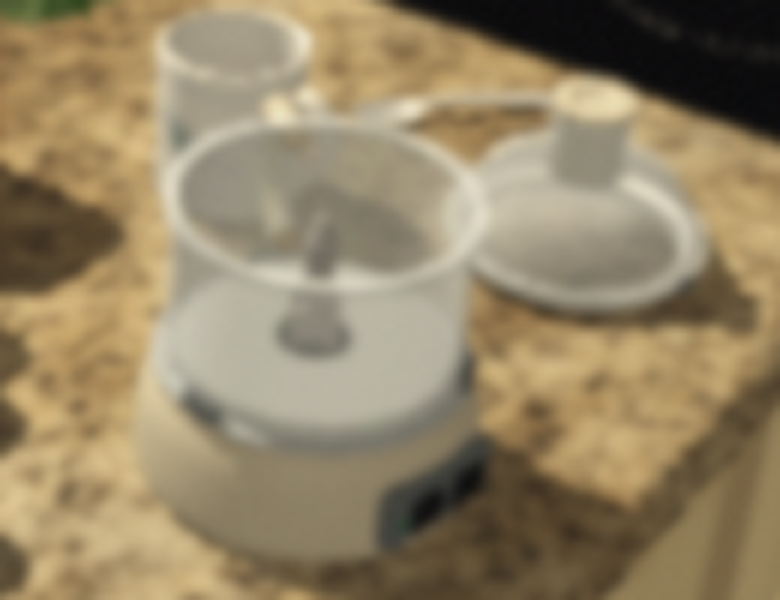

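Readings, as crop pixels converted back to full-image pixels:

| Feature | Top view | Side view |
|---|---|---|
| Blade head top | (205.6, 226.2) | (249.9, 275.9) |
| Rim centre | (345.8, 222) | (353.9, 183.6) |
| Spindle foot | (344.6, 225.4) | – |
| Spindle tip | – | (353.2, 185.4) |
| Tube top | (436.6, 226.2) | (399.1, 166.2) |
| Lid flange | (430.9, 230.2) | – |

The wings' angle shows in the top view as white arms near 45°. The wrist camera may show it better.

Run:
```python
from h import *
for l,n,u,v,z in [("head","top",205.6,226.2,98),("head","side",249.9,275.9,98),("rim","top",345.8,222,145),("foot","top",344.6,225.4,85),("rim","side",353.9,183.6,145),("tip","side",353.2,185.4,136),("tube","top",436.6,226.2,91),("tube","side",399.1,166.2,91),("flange","top",430.9,230.2,12),("mug","top",405,163,91),("mill","top",288,160,130),("jar","top",243,172,100),("salt","top",219,167,80),("bladeL","top",175+14.5,205+27,20),("bladeR","top",175+57,205+22.5,20)]:
    print(l,n,atz(n,u,v,z).round(1))
```

```text
head top [487.8 339.5  98. ]
head side [488.9 342.2  98. ]
rim top [485.  -31.1 145. ]
foot top [484.4 -30.3  85. ]
rim side [483.  -26.1 145. ]
tip side [486.8 -29.9 136. ]
tube top [ 476.6 -275.6   91. ]
tube side [ 475.7 -275.8   91. ]
flange top [ 475.9 -277.    12. ]
mug top [ 652.4 -200.    91. ]
mill top [656.5 117.3 130. ]
jar top [633.6 241.5 100. ]
salt top [654.2 311.1  80. ]
bladeL top [483.2 403.2  20. ]
bladeR top [493.6 283.9  20. ]
```
Great agreement. Blade head (488,340.5), proc (485,-30), lid (476,-276).

Careful with the scale: shifts go in cm and turns go in units of 0.1 rad. That gives: 451.2 mm is 45.12, -444.5 mm is -44.45, -1.252 rad is -12.52.

```bash
python3 inch.py '[[[0,0,-12.52,45.12,-44.45,-7,85],[0,0,-12.52,45.12,-44.45,-7,85],[0,0,-12.52,45.12,-44.45,-7,85],[0,0,-12.52,45.12,-44.45,-7,85],[0,0,-12.52,45.12,-44.45,-7,85],[0,0,-12.52,45.12,-44.45,-7,85],[0,0,-12.52,45.12,-44.45,-7,85],[0,0,-12.52,45.12,-44.45,-7,85],[0,0,-12.52,45.12,-44.45,-7,85],[0,0,-12.52,45.12,-44.45,-7,85],[0,0,-12.52,45.12,-44.45,-7,85],[0,0,-12.52,45.12,-44.45,-7,85],[0,0,-12.52,45.12,-44.45,-7,85],[0,0,-12.52,45.12,-44.45,-7,85],[0,0,-12.52,45.12,-44.45,-7,85],[0,0,-12.52,45.12,-44.45,-7,85],[0,0,-12.52,45.12,-44.45,-7,85],[0,0,-12.52,45.12,-44.45,-7,85],[0,0,-12.52,45.12,-44.45,-7,85],[0,0,-12.52,45.12,-44.45,-7,85]]]' 40
```

Run:
```python
from h import *
c=snap('wrist','pics/w1.png')
s=env.get_state();print(s['joints'],s['eef_pos'],s['tool_rot'],-c['R'].T@c['t'],c['R'][2])
print(proj('wrist',[485,-30,145]),proj('wrist',[485,-30,85]))
```

```text
clock: 1.77
eef_pos: [484.3, -31.2, 301.0]
tool_rot: [-3.141, 0.0, 1.569]
contact_force: [-0.0, -0.4, 0.1]
grip_width: 85.2
grip_force: 0.0
[-6.72812468e-02  6.63524659e-02  1.83797323e+00 -2.42689319e-04
  1.23787386e+00 -6.54033289e-02] [484.36537955 -31.21334931 301.04982789] [-3.14097205e+00  1.89159277e-04  1.56899785e+00] [485.27699145  54.54507047 445.29132409] [-6.82839982e-04 -3.28446403e-01 -9.44522363e-01]
[319.80307135 181.6195527 ] [319.83747166 167.8297259 ]
```

View pics/w1.png

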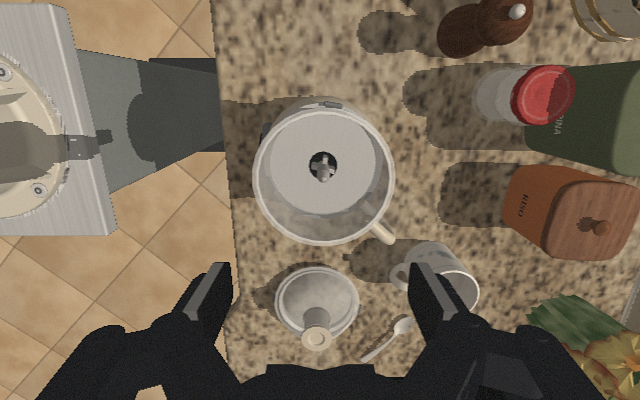

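The wrist view shows the bowl rim spanning columns 253–395, with the wing disc near (323,165). I'll enlarge it to get the wing angle and the centre.

Run:
```python
import cv2,numpy as np
a=cv2.imread('pics/w1.png')
f=lambda x,y,w,h,s:cv2.resize(a[y:y+h,x:x+w],None,fx=s,fy=s,interpolation=cv2.INTER_CUBIC)
cv2.imwrite('pics/w1c.png',np.hstack([f(300,145,40,40,10),f(245,97,160,160,2.5)]))
```

```text
(no output)
```

View pics/w1c.png

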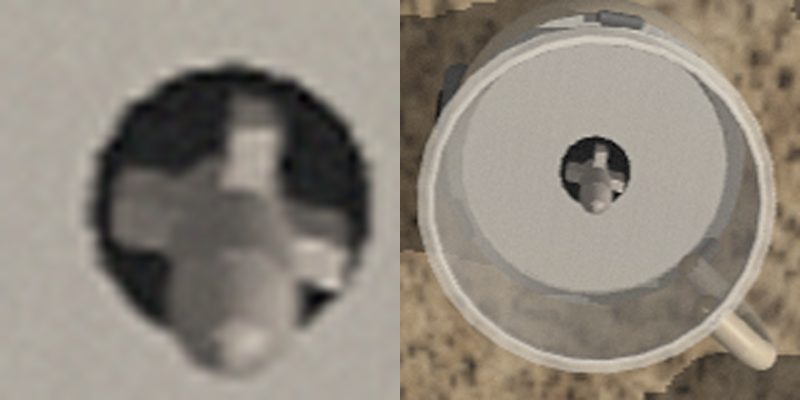

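Run:
```python
from h import *
for u,v,z in [(322.8,164.8,72),(323.1,179.8,136),(323.3,176.7,145)]: print(atz('wrist',u,v,z).round(1))
print(atz('top',344.6,225.4,72).round(1))
# lid tube top in wrist view
print(atz('wrist',316.5,338.5,91).round(1))
```

```text
[488.6 -29.3  72. ]
[488.4 -30.6 136. ]
[488.5 -24.9 145. ]
[486.2 -30.9  72. ]
[ 480.  -276.7   91. ]
```

Wrist and top/side agree to about 3 mm: processor ≈ (486.5, −29.5), lid ≈ (477, −276). The wings are rotated about −11° in world yaw. Next, hover over the blade.

```bash
python3 inch.py '[[[0,0,0,4,0,0,85],[0,0,0,8,0,2,85],[0,0,0,12,0,4,85],[0,0,0,16,0.1,6,85],[0,0,0,20,0.1,7,85],[0,0,0,24,0.2,8,85],[0,0,0,28,0.2,8.5,85],[0,0,0,32,0.2,8.5,85],[0,0,0,35,0.2,8.5,85],[0,0,0,36.5,0.2,8.5,85],[0,0,0,37.1,0.2,8.5,85],[0,0,0,37.1,0.2,8.5,85],[0,0,0,37.1,0.2,8.5,85]]]'
python3 - <<'E'
from h import *
c=snap('wrist','pics/w2.png');snap('top','pics/top2.png')
s=env.get_state();print(s['eef_pos'],s['tool_rot'])
print(proj('wrist',[488,341,98]))
a=cv2.imread('pics/w2.png');b=cv2.imread('pics/top1.png')
cv2.imwrite('pics/w2c.png',cv2.resize(a[60:320,150:490],None,fx=2.2,fy=2.2,interpolation=cv2.INTER_CUBIC))
E
```

```text
clock: 2.9
eef_pos: [487.1, 339.3, 216.2]
tool_rot: [-3.141, 0.001, 1.57]
contact_force: [-0.2, -0.3, 0.1]
grip_width: 85.0
grip_force: 0.0
[487.24859632 339.05872744 216.35765628] [-3.14139170e+00  6.31622507e-04  1.56906852e+00]
[319.88724203 192.60481603]
```

View pics/w2c.png

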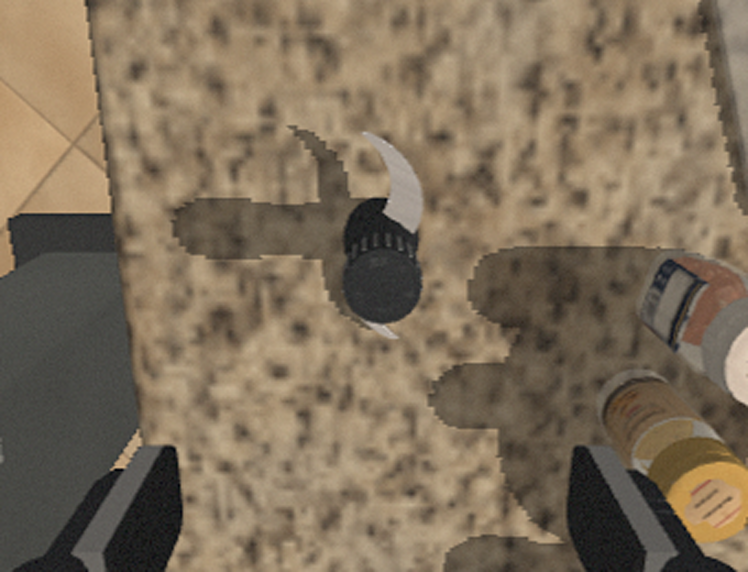

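The head top is at crop (382,288), full image (323.4,190.5), against a prediction of (319.9,192.6). This is the same small wrist bias as at the bowl. Descend and grip.

Scaled: 154 mm is 15.4, 30 mm is 3.

```bash
python3 inch.py '[[[0,0,0,0.1,0.1,3,85],[0,0,0,0.1,0.1,6,85],[0,0,0,0.1,0.1,9,85],[0,0,0,0.1,0.1,11,85],[0,0,0,0.1,0.1,13,85],[0,0,0,0.1,0.1,14.5,85],[0,0,0,0.1,0.1,15.4,85],[0,0,0,0.1,0.1,15.4,85],[0,0,0,0.1,0.1,15.4,85],[0,0,0,0.1,0.1,15.4,60],[0,0,0,0.1,0.1,15.4,40],[0,0,0,0.1,0.1,15.4,20],[0,0,0,0.1,0.1,15.4,20],[0,0,0,0.1,0.1,15.4,20],[0,0,0,0.1,0.1,15.4,20],[0,0,0,0.1,0.1,15.4,20],[0,0,0,0.1,0.1,15.4,20],[0,0,0,0.1,0.1,15.4,20]]]' 60
python3 - <<'E'
from h import *
s=env.get_state();print(s)
E
```

```text
clock: 4.5
eef_pos: [488.5, 342.4, 63.0]
tool_rot: [3.141, -0.001, 1.571]
contact_force: [-0.4, -0.6, 6.2]
grip_width: 29.9
grip_force: 58.8
{'clock': 4.5, 'joints': array([ 6.08794370e-01,  5.12588319e-01,  1.81947788e+00, -2.33899590e-05,
        8.08327450e-01,  6.08698774e-01]), 'qvel': array([ 0.00114838,  0.00034337,  0.00170274, -0.00047758, -0.00219817,
        0.00071401]), 'joint_efforts': array([ 1.09437620e-01, -5.91593456e+01, -2.38489062e+01,  1.47124665e-02,
       -2.71263197e-01,  4.19847172e-03]), 'eef_pos': array([488.49748492, 342.3656519 ,  63.04664738]), 'tool_rot': array([ 3.14059931e+00, -6.71702008e-04,  1.57090840e+00]), 'contact_force': array([-0.42723664, -0.63403835,  6.19897305]), 'wrist_torque': array([-0.08236943,  0.1814084 , -0.04192167]), 'grip_force': 58.77814829349518, 'grip_width': 29.935460285692347}
```

```bash
python3 inch.py '[[[0,0,0,0,0,-2,20],[0,0,0,0,0,-6,20],[0,0,0,0,0,-10,20],[0,0,0,0,0,-14,20],[0,0,0,-2,0,-16.5,20],[0,0,0,-5,0,-17,20],[0,0,0,-8.5,0,-17,20],[0,0,0,-12,0,-17,20],[0,0,0,-15.5,0,-17,20],[0,0,0,-19,0,-17,20],[0,0,0,-22.5,0,-17,20],[0,0,0,-26,0,-17,20],[0,0,0,-29.5,-0.1,-17,20],[0,0,0,-32.5,-0.2,-17,20],[0,0,0,-35,-0.2,-17,20],[0,0,0,-36.5,-0.2,-17,20],[0,0,0,-37.2,-0.2,-17,20],[0,0,0,-37.2,-0.2,-17,20],[0,0,0,-37.2,-0.2,-17,20],[0,0,0,-37.2,-0.2,-17,20]]]' 60
python3 - <<'E'
from h import *
for n in('wrist','side','top'):snap(n,f'pics/{n}3.png')
s=env.get_state();e=s['eef_pos'];print(e,s['tool_rot'],s['contact_force'],s['wrist_torque'],s['grip_width'])
w,b,t=[cv2.imread(f'pics/{n}3.png') for n in('wrist','side','top')]
f=lambda i,x,y,W,H,k:cv2.resize(i[y:y+H,x:x+W],(W*k,H*k),interpolation=cv2.INTER_CUBIC)
cv2.imwrite('pics/m3.png',np.hstack([f(w,220,100,200,240,2),f(b,305,90,100,120,4)]))
print(proj('side',e-[0,0,-20+0]),proj('side',e-[0,0,63]))
E
```

```text
clock: 6.17
eef_pos: [486.0, -29.1, 232.2]
tool_rot: [-3.141, -0.0, 1.571]
contact_force: [-0.1, 0.4, -1.5]
grip_width: 30.1
grip_force: 59.7
[486.05429187 -29.06962659 232.24658697] [-3.14149373e+00 -1.84952927e-04  1.57212529e+00] [ 0.78056706 -0.53012832 -1.00479689] [-0.04218408  0.0509271   0.00452038] 30.723576057963765
[356.82564703 145.66818316] [354.24611306 174.74235222]
```

View pics/m3.png

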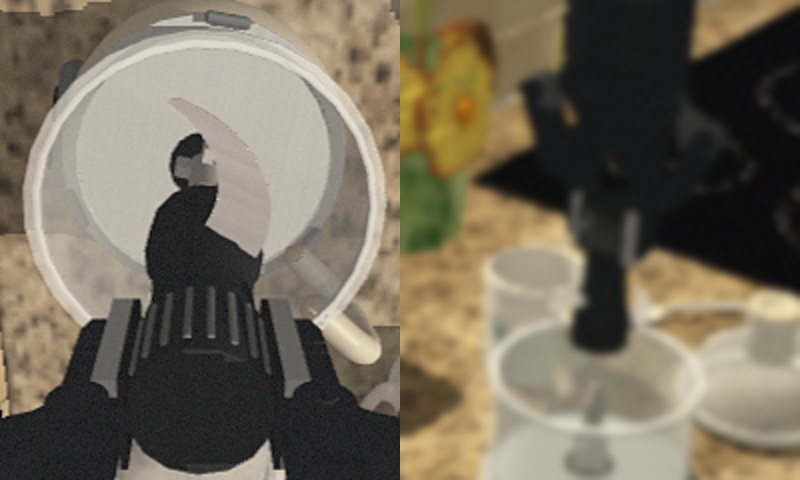

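In the crop, the hub underside is at side-view pixel (354.6,173.9), as predicted, and the spindle tip at (353.9,186.2). The hub lines up with the spindle to within about 2 mm. I'll lower gently past the tip while watching side forces.

Scaled: 30 mm is 3, 1 mm is 0.1.

```bash
python3 inch.py '[[[0,0,0,-0.05,0.1,1,20],[0,0,0,-0.05,0.1,2,20],[0,0,0,-0.05,0.1,2.7,20],[0,0,0,-0.05,0.1,3,20],[0,0,0,-0.05,0.1,3.3,20],[0,0,0,-0.05,0.1,3.6,20],[0,0,0,-0.05,0.1,3.9,20],[0,0,0,-0.05,0.1,4.2,20],[0,0,0,-0.05,0.1,4.4,20],[0,0,0,-0.05,0.1,4.4,20],[0,0,0,-0.05,0.1,4.4,20]]]'
python3 - <<'E'
from h import *
s=env.get_state();print(s['eef_pos'],s['contact_force'],s['wrist_torque'])
E
```

```text
clock: 7.23
eef_pos: [487.0, -30.5, 188.3]
tool_rot: [-3.142, -0.0, 1.571]
contact_force: [0.7, 0.0, -1.7]
grip_width: 30.6
grip_force: 59.7
[487.02452698 -30.508335   188.29973359] [ 0.74931183  0.02799904 -1.68946664] [-0.01120336  0.02657296 -0.01578212]
```

```bash
python3 inch.py '[[[0,0,0,0,0,0.3,20],[0,0,0,0,0,0.6,20],[0,0,0,0,0,0.9,20],[0,0,0,0,0,1.1,20],[0,0,0,0,0,1.3,20],[0,0,0,0,0,1.3,20],[0,0,0,0,0,1.3,20]]]'
python3 - <<'E'
from h import *
s=env.get_state();print(s['eef_pos'],s['contact_force'],s['wrist_torque'])
E
```

```text
clock: 7.82
eef_pos: [487.0, -30.5, 175.1]
tool_rot: [-3.141, -0.0, 1.571]
contact_force: [-0.2, 0.9, -1.4]
grip_width: 30.1
grip_force: 59.7
[486.9933331  -30.4758272  175.14660278] [-0.17206948  0.92596611 -1.44508044] [-0.01776439  0.00507548 -0.01029692]
```

Scaled: 16 mm is 1.6, 14 mm is 1.4.

```bash
python3 inch.py '[[[0,0,0,0,0,0.3,20],[0,0,0,0,0,0.6,20],[0,0,0,0,0,0.9,20],[0,0,0,0,0,1.2,20],[0,0,0,0,0,1.4,20],[0,0,0,0,0,1.6,20],[0,0,0,0,0,1.7,20],[0,0,0,0,0,1.8,20],[0,0,0,0,0,1.8,20],[0,0,0,0,0,1.8,20]]]'
python3 - <<'E'
from h import *
s=env.get_state();print(s['eef_pos'],s['contact_force'],s['wrist_torque'])
E
```

```text
clock: 8.65
eef_pos: [487.1, -30.5, 157.3]
tool_rot: [3.142, -0.0, 1.571]
contact_force: [0.7, 0.7, -1.0]
grip_width: 30.2
grip_force: 59.7
[487.06498196 -30.48362484 157.30643808] [ 0.72662973  0.70306116 -1.04026675] [ 0.02280983 -0.00879011 -0.00649281]
```

```bash
python3 inch.py '[[[0,0,0,0,0,0.1,20],[0,0,0,0,0,0.2,20],[0,0,0,0,0,0.3,20],[0,0,0,0,0,0.3,20]]]'; python3 inch.py '[[[0,0,0,0,0,0.05,20],[0,0,0,0,0,0.05,20]]]'; python3 inch.py '[[[0,0,0,0,0,0.05,20],[0,0,0,0,0,0.05,20]]]'
```

```text
clock: 8.98
eef_pos: [486.9, -30.5, 154.1]
tool_rot: [-3.141, -0.0, 1.571]
contact_force: [-0.1, 1.1, -1.5]
grip_width: 30.6
grip_force: 59.7
clock: 9.15
eef_pos: [487.0, -30.5, 153.9]
tool_rot: [-3.142, -0.0, 1.571]
contact_force: [-0.3, 0.2, 0.2]
grip_width: 30.3
grip_force: 60.1
clock: 9.32
eef_pos: [487.1, -30.5, 153.7]
tool_rot: [3.141, 0.0, 1.571]
contact_force: [-1.1, 1.1, 6.0]
grip_width: 30.4
grip_force: 60.6
```

Contact is at about 7 N. Turn slowly with the press held, watching for the force to drop.

```bash
R='d'; python3 inch.py '[[[0,0,0.25,0,0,0,20],[0,0,0.5,0,0,0,20],[0,0,0.75,0,0,0,20],[0,0,0.9,0,0,0,20]]]' | sed -n 2,4p; python3 inch.py '[[[0,0,0.25,0,0,0,20],[0,0,0.5,0,0,0,20],[0,0,0.75,0,0,0,20],[0,0,0.9,0,0,0,20]]]'| sed -n 2,4p; python3 inch.py '[[[0,0,0.25,0,0,0,20],[0,0,0.5,0,0,0,20],[0,0,0.75,0,0,0,20],[0,0,0.9,0,0,0,20]]]'| sed -n 2,4p; python3 -c "
from h import *
print(env.get_state()['wrist_torque'])"
```

```text
eef_pos: [487.5, -30.6, 153.8]
tool_rot: [3.141, 0.0, 1.48]
contact_force: [-0.8, -1.4, 6.5]
eef_pos: [487.5, -30.6, 153.8]
tool_rot: [3.141, 0.0, 1.39]
contact_force: [-1.0, -0.8, 5.7]
eef_pos: [487.5, -30.7, 153.8]
tool_rot: [3.141, 0.0, 1.3]
contact_force: [-0.8, -1.7, 6.2]
[-0.15625528  0.3339204   0.08430357]
```

```bash
python3 inch.py '[[[0,0,0.25,0,0,0,20],[0,0,0.5,0,0,0,20],[0,0,0.75,0,0,0,20],[0,0,0.9,0,0,0,20]]]' | sed -n 2,4p; python3 inch.py '[[[0,0,0.25,0,0,0,20],[0,0,0.5,0,0,0,20],[0,0,0.75,0,0,0,20],[0,0,0.9,0,0,0,20]]]'| sed -n 2,4p; python3 inch.py '[[[0,0,0.25,0,0,0,20],[0,0,0.5,0,0,0,20],[0,0,0.75,0,0,0,20],[0,0,0.9,0,0,0,20]]]'| sed -n 2,4p; python3 -c "
from h import *
print(env.get_state()['wrist_torque'])"
```

```text
eef_pos: [487.5, -30.6, 153.8]
tool_rot: [3.141, -0.0, 1.21]
contact_force: [-0.9, -1.5, 5.8]
eef_pos: [487.4, -30.7, 153.8]
tool_rot: [3.141, -0.0, 1.12]
contact_force: [-1.8, -1.5, 6.0]
eef_pos: [487.4, -30.6, 153.8]
tool_rot: [3.141, -0.0, 1.03]
contact_force: [-1.9, -0.8, 5.0]
[-0.1662201   0.31347224  0.02586375]
```

```bash
python3 inch.py '[[[0,0,0.25,0,0,0,20],[0,0,0.5,0,0,0,20],[0,0,0.75,0,0,0,20],[0,0,0.9,0,0,0,20]]]' | sed -n 2,4p; python3 inch.py '[[[0,0,0.25,0,0,0,20],[0,0,0.5,0,0,0,20],[0,0,0.75,0,0,0,20],[0,0,0.9,0,0,0,20]]]'| sed -n 2,4p; python3 inch.py '[[[0,0,0.25,0,0,0,20],[0,0,0.5,0,0,0,20],[0,0,0.75,0,0,0,20],[0,0,0.9,0,0,0,20]]]'| sed -n 2,4p; python3 -c "
from h import *
print(env.get_state()['wrist_torque'])"
```

```text
eef_pos: [487.4, -30.6, 153.8]
tool_rot: [3.141, -0.0, 0.94]
contact_force: [-1.6, -0.9, 6.1]
eef_pos: [487.4, -30.6, 153.8]
tool_rot: [3.141, -0.0, 0.85]
contact_force: [-2.2, -1.1, 6.4]
eef_pos: [487.4, -30.6, 153.8]
tool_rot: [3.141, -0.0, 0.76]
contact_force: [-2.0, -1.0, 6.8]
[-0.17361774  0.40283678 -0.02596887]
```

```bash
python3 inch.py '[[[0,0,0.25,0,0,0,20],[0,0,0.5,0,0,0,20],[0,0,0.75,0,0,0,20],[0,0,0.9,0,0,0,20]]]' | sed -n 2,4p; python3 inch.py '[[[0,0,0.25,0,0,0,20],[0,0,0.5,0,0,0,20],[0,0,0.75,0,0,0,20],[0,0,0.9,0,0,0,20]]]'| sed -n 2,4p; python3 inch.py '[[[0,0,0.25,0,0,0,20],[0,0,0.5,0,0,0,20],[0,0,0.75,0,0,0,20],[0,0,0.9,0,0,0,20]]]'| sed -n 2,4p; python3 -c "
from h import *
print(env.get_state()['wrist_torque'])"
```

```text
eef_pos: [487.4, -30.6, 153.8]
tool_rot: [3.141, -0.0, 0.67]
contact_force: [-2.0, -0.6, 5.7]
eef_pos: [487.4, -30.7, 153.8]
tool_rot: [3.141, -0.001, 0.58]
contact_force: [-1.1, -0.6, 6.0]
eef_pos: [487.3, -30.7, 153.8]
tool_rot: [3.141, -0.0, 0.49]
contact_force: [-1.1, -1.4, 6.0]
[-0.183789    0.35911481  0.06574428]
```

```bash
python3 inch.py '[[[0,0,0.25,0,0,0,20],[0,0,0.5,0,0,0,20],[0,0,0.75,0,0,0,20],[0,0,0.9,0,0,0,20]]]' | sed -n 2,4p; python3 inch.py '[[[0,0,0.25,0,0,0,20],[0,0,0.5,0,0,0,20],[0,0,0.75,0,0,0,20],[0,0,0.9,0,0,0,20]]]'| sed -n 2,4p; python3 inch.py '[[[0,0,0.25,0,0,0,20],[0,0,0.5,0,0,0,20],[0,0,0.75,0,0,0,20],[0,0,0.9,0,0,0,20]]]'| sed -n 2,4p; python3 -c "
from h import *
print(env.get_state()['wrist_torque'])"
```

```text
eef_pos: [487.3, -30.6, 153.6]
tool_rot: [3.141, -0.001, 0.4]
contact_force: [-0.1, -0.9, 4.3]
eef_pos: [487.2, -30.6, 153.4]
tool_rot: [3.141, -0.0, 0.309]
contact_force: [-1.1, -0.9, 3.5]
eef_pos: [486.7, -30.4, 152.9]
tool_rot: [-3.141, 0.001, 0.219]
contact_force: [0.8, 0.2, -1.7]
[-0.00513948 -0.02425509 -0.01300929]
```

The force has fallen to the blade's own weight, so the slots are in line. Ease down.

```bash
python3 inch.py '[[[0,0,0.2,0,0,0.05,20],[0,0,0.4,0,0,0.1,20],[0,0,0.4,0,0,0.1,20]]]'; python3 inch.py '[[[0,0,0,0,0,0.1,20],[0,0,0,0,0,0.1,20]]]'|sed -n 2,4p;  python3 -c "
from h import *
print(env.get_state()['wrist_torque'])"
```

```text
clock: 14.57
eef_pos: [487.0, -30.3, 152.1]
tool_rot: [-3.141, 0.0, 0.179]
contact_force: [0.5, 0.1, -2.1]
grip_width: 30.0
grip_force: 59.9
eef_pos: [487.0, -30.3, 151.1]
tool_rot: [-3.141, 0.0, 0.181]
contact_force: [0.8, 2.0, -2.3]
[0.39229044 0.02366131 0.00707347]
```

Scaled: 2 mm is 0.2, 4 mm is 0.4.

```bash
python3 inch.py '[[[0,0,0,0,0,0.1,20],[0,0,0,0,0,0.2,20],[0,0,0,0,0,0.3,20],[0,0,0,0,0,0.4,20],[0,0,0,0,0,0.4,20]]]'|sed -n 2,4p; python3 inch.py '[[[0,0,0,0,0,0.1,20],[0,0,0,0,0,0.2,20],[0,0,0,0,0,0.3,20],[0,0,0,0,0,0.4,20],[0,0,0,0,0,0.4,20]]]'|sed -n 2,4p;  python3 -c "
from h import *
print(env.get_state()['wrist_torque'])"
```

```text
eef_pos: [486.9, -30.4, 147.1]
tool_rot: [-3.141, 0.0, 0.181]
contact_force: [-0.9, 2.6, -1.9]
eef_pos: [487.0, -30.4, 143.1]
tool_rot: [-3.141, 0.0, 0.181]
contact_force: [0.1, 3.8, -1.5]
[0.75099211 0.04983821 0.05321   ]
```

Scaled: 3 mm is 0.3, -0.4 mm is -0.04.

```bash
python3 inch.py '[[[0,0,0,0,-0.04,0.1,20],[0,0,0,0,-0.04,0.2,20],[0,0,0,0,-0.04,0.3,20],[0,0,0,0,-0.04,0.4,20],[0,0,0,0,-0.04,0.4,20]]]'|sed -n 2,4p; python3 inch.py '[[[0,0,0,0,0,0.1,20],[0,0,0,0,0,0.2,20],[0,0,0,0,0,0.3,20],[0,0,0,0,0,0.3,20]]]'|sed -n 2,4p;  python3 -c "
from h import *
print(env.get_state()['wrist_torque'])"
```

```text
eef_pos: [486.9, -30.2, 139.0]
tool_rot: [3.141, 0.0, 0.181]
contact_force: [0.3, 0.4, -2.3]
eef_pos: [486.9, -30.2, 136.1]
tool_rot: [3.142, 0.0, 0.181]
contact_force: [0.3, 0.7, -1.6]
[ 0.13057721 -0.08841524  0.00294888]
```

Scaled: 1 mm is 0.1, 0.5 mm is 0.05.

```bash
python3 inch.py '[[[0,0,0,0,0,0.05,20],[0,0,0,0,0,0.1,20],[0,0,0,0,0,0.1,20]]]'|sed -n 2,4p; python3 inch.py '[[[0,0,0,0,0,0.05,20],[0,0,0,0,0,0.05,20]]]'|sed -n 2,4p
```

```text
eef_pos: [486.9, -30.1, 135.2]
tool_rot: [3.142, 0.0, 0.181]
contact_force: [0.1, 0.6, -1.7]
eef_pos: [487.1, -30.1, 135.0]
tool_rot: [3.142, -0.0, 0.181]
contact_force: [-1.9, 0.4, 2.8]
```

The blade seated at TCP z 135.0, 18.9 mm below the wing contact, so it is home. Release and lift, then head for the lid.

Scaled: -65 mm is -6.5, -5 mm is -0.5.

```bash
python3 inch.py '[[[0,0,0,0,0,-0.03,40],[0,0,0,0,0,-0.03,58],[0,0,0,0,0,-0.03,58],[0,0,0,0,0,-0.03,58],[0,0,0,0,0,-0.03,58],[0,0,0,0,0,-0.03,58],[0,0,0,0,0,-0.5,58],[0,0,0,0,0,-1.5,58],[0,0,0,0,0,-3.5,58],[0,0,0,0,0,-6.5,58],[0,0,0,0,0,-10,58],[0,0,0,0,0,-11.5,58],[0,0,0,0,0,-11.5,58]]]' |sed -n 2,6p
python3 inch.py '[[[0,0,1.8,-0.7,3,0,85],[0,0,1.8,-1.4,6,0,85],[0,0,1.8,-2.2,10,0,85],[0,0,1.8,-3,14,0,85],[0,0,1.8,-4,18,0,85],[0,0,1.8,-4.8,21.5,0,85],[0,0,1.8,-5.4,24,0,85],[0,0,1.8,-5.4,24,0,85],[0,0,1.8,-5.4,24,0,85],[0,0,1.8,-5.4,24,0,85]]]'
python3 - <<'E'
from h import *
for n in('wrist','side','top'):snap(n,f'pics/{n}4.png')
print(env.get_state()['eef_pos'])
w,b,t=[cv2.imread(f'pics/{n}4.png') for n in('wrist','side','top')]
f=lambda i,x,y,W,H,k:cv2.resize(i[y:y+H,x:x+W],(W*k,H*k),interpolation=cv2.INTER_CUBIC)
cv2.imwrite('pics/m4.png',np.hstack([f(w,120,60,400,300,1),f(b,320,155,80,60,5)]))
print(proj('wrist',[477,-276,91]),proj('side',[487,-30,170]))
E
```

```text
eef_pos: [489.4, -30.3, 254.8]
tool_rot: [3.14, -0.008, 0.181]
contact_force: [0.9, -0.2, 0.3]
grip_width: 58.3
grip_force: 0.0
clock: 18.65
eef_pos: [476.6, -275.2, 249.3]
tool_rot: [-3.141, 0.001, 0.0]
contact_force: [-0.1, 0.6, 0.2]
grip_width: 85.1
grip_force: 0.0
[ 477.0481116  -274.63842499  249.73453364]
[321.73395608 181.57373595] [354.16130168 174.22663507]
```

View pics/m4.png

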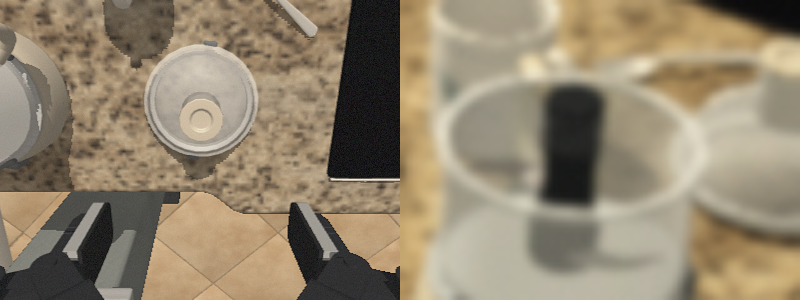

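In the side crop the hub head top is at full-image (354.2,173.6), against (354.2,174.2) predicted for a home blade. In the wrist view the tube top is at (321,179), about 2 mm from prediction. Descend and grip the tube.

Scaled: 192 mm is 19.2, 1.5 mm is 0.15.

```bash
python3 inch.py '[[[0,0,0,0.15,0.1,3.5,85],[0,0,0,0.15,0.1,7.5,85],[0,0,0,0.15,0.1,11,85],[0,0,0,0.15,0.1,14,85],[0,0,0,0.15,0.1,16.5,85],[0,0,0,0.15,0.1,18.2,85],[0,0,0,0.15,0.1,19.2,85],[0,0,0,0.15,0.1,19.2,85],[0,0,0,0.15,0.1,19.2,85],[0,0,0,0.15,0.1,19.2,60],[0,0,0,0.15,0.1,19.2,35],[0,0,0,0.15,0.1,19.2,35],[0,0,0,0.15,0.1,19.2,35],[0,0,0,0.15,0.1,19.2,35],[0,0,0,0.15,0.1,19.2,35],[0,0,0,0.15,0.1,19.2,35],[0,0,0,0.15,0.1,19.2,35]]]' 50
```

```text
clock: 20.22
eef_pos: [479.1, -277.2, 59.1]
tool_rot: [3.141, -0.002, 0.001]
contact_force: [-1.9, 1.6, 8.2]
grip_width: 42.8
grip_force: 49.9
```

```bash
python3 inch.py '[[[0,0,0,0,0,-2,35],[0,0,0,0,0,-6,35],[0,0,0,0,0,-10,35],[0,0,0,0,0,-14,35],[0,0,0,0,0,-18,35],[0,0,0,0,0,-19.5,35],[0,0,0,0.1,-2,-19.5,35],[0,0,0,0.2,-5,-19.5,35],[0,0,0,0.3,-8.5,-19.5,35],[0,0,0,0.4,-12,-19.5,35],[0,0,0,0.5,-15.5,-19.5,35],[0,0,0,0.6,-19,-19.5,35],[0,0,0,0.7,-22,-19.5,35],[0,0,0,0.8,-24,-19.5,35],[0,0,0,0.8,-24.7,-19.5,35],[0,0,0,0.8,-24.7,-19.5,35],[0,0,0,0.8,-24.7,-19.5,35],[0,0,0,0.8,-24.7,-19.5,35]]]'
python3 - <<'E'
from h import *
for n in('wrist','side'):snap(n,f'pics/{n}5.png')
s=env.get_state();e=s['eef_pos'];print(e,s['contact_force'],s['wrist_torque'])
w,b=[cv2.imread(f'pics/{n}5.png') for n in('wrist','side')]
f=lambda i,x,y,W,H,k:cv2.resize(i[y:y+H,x:x+W],(W*k,H*k),interpolation=cv2.INTER_CUBIC)
cv2.imwrite('pics/m5.png',np.hstack([f(w,120,0,400,400,1),f(b,300,110,100,100,4)]))
E
```

```text
clock: 21.72
eef_pos: [486.3, -30.9, 252.8]
tool_rot: [3.141, -0.0, 0.0]
contact_force: [-0.1, -0.2, -0.3]
grip_width: 42.4
grip_force: 51.4
[486.28191811 -30.97819966 252.78304742] [-0.17013634 -0.2842722  -1.18640975] [-0.0344731  -0.01892636 -0.01373666]
```

View pics/m5.png

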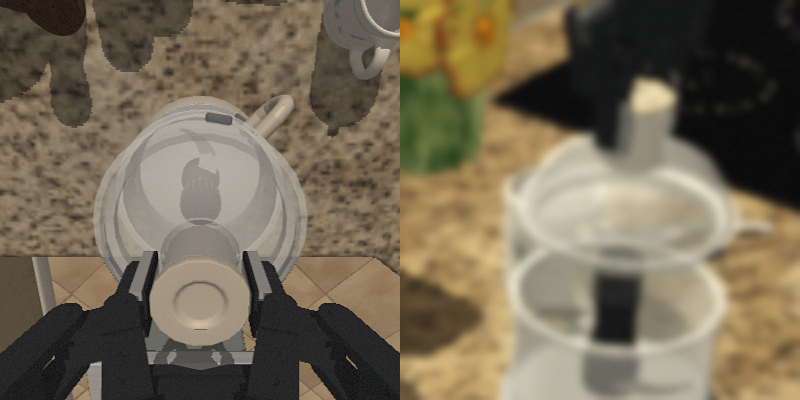

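The lid is held level and centred over the bowl: tube at wrist (321,300), lid rim directly above the bowl mouth in the side view. Lower it.

Careful with the scale: shifts go in cm and turns go in units of 0.1 rad. That gives: 46 mm is 4.6, 44 mm is 4.4.

```bash
python3 inch.py '[[[0,0,0,0.07,-0.07,1,35],[0,0,0,0.07,-0.07,2,35],[0,0,0,0.07,-0.07,3,35],[0,0,0,0.07,-0.07,3.8,35],[0,0,0,0.07,-0.07,4.4,35],[0,0,0,0.07,-0.07,4.6,35],[0,0,0,0.07,-0.07,4.6,35],[0,0,0,0.07,-0.07,4.6,35]]]'; python3 inch.py '[[[0,0,0,0,0,0.2,35],[0,0,0,0,0,0.4,35],[0,0,0,0,0,0.6,35],[0,0,0,0,0,0.7,35],[0,0,0,0,0,0.7,35]]]'
```

```text
clock: 22.48
eef_pos: [487.1, -29.2, 206.8]
tool_rot: [3.142, 0.0, 0.001]
contact_force: [-0.3, -0.6, -1.7]
grip_width: 42.7
grip_force: 51.4
clock: 22.9
eef_pos: [486.9, -29.2, 199.6]
tool_rot: [-3.142, 0.0, 0.001]
contact_force: [-0.3, -0.1, -1.7]
grip_width: 42.8
grip_force: 51.4
```

Scaled: 0.8 mm is 0.08, 4.5 mm is 0.45.

```bash
python3 inch.py '[[[0,0,0,0,0.05,0.1,35],[0,0,0,0,0.08,0.2,35],[0,0,0,0,0.08,0.3,35],[0,0,0,0,0.08,0.4,35],[0,0,0,0,0.08,0.45,35],[0,0,0,0,0.08,0.45,35]]]'; python3 inch.py '[[[0,0,0,0,0,0.05,35],[0,0,0,0,0,0.1,35],[0,0,0,0,0,0.1,35]]]'
```

```text
clock: 23.4
eef_pos: [486.9, -30.0, 195.1]
tool_rot: [-3.142, 0.0, 0.001]
contact_force: [0.4, 0.2, -1.8]
grip_width: 42.5
grip_force: 51.4
clock: 23.65
eef_pos: [487.0, -30.0, 194.2]
tool_rot: [3.142, 0.0, 0.001]
contact_force: [-0.2, -0.6, -1.5]
grip_width: 42.9
grip_force: 51.4
```

Scaled: 0.8 mm is 0.08, 0.4 mm is 0.04.

```bash
python3 inch.py '[[[0,0,0,0,0,0.04,35],[0,0,0,0,0,0.08,35],[0,0,0,0,0,0.08,35]]]'; python3 inch.py '[[[0,0,0,0,0,0.04,35],[0,0,0,0,0,0.06,35],[0,0,0,0,0,0.06,35]]]'
```

```text
clock: 23.9
eef_pos: [487.0, -30.0, 193.8]
tool_rot: [-3.142, -0.0, 0.001]
contact_force: [-1.5, 0.3, 3.3]
grip_width: 42.8
grip_force: 52.0
clock: 24.15
eef_pos: [487.1, -30.0, 193.8]
tool_rot: [-3.142, -0.0, 0.001]
contact_force: [-4.5, 0.5, 10.1]
grip_width: 42.5
grip_force: 52.4
```

Rim contact is at TCP 193.8, where expected. Release, lift and look.

```bash
python3 inch.py '[[[0,0,0,0,0,-0.08,43],[0,0,0,0,0,-0.08,50],[0,0,0,0,0,-0.08,60],[0,0,0,0,0,-0.08,70],[0,0,0,0,0,-0.08,80],[0,0,0,0,0,-0.08,80],[0,0,0,0,0,-0.08,80],[0,0,0,0,0,-1,80],[0,0,0,0,0,-3,80],[0,0,0,0,0,-6,80],[0,0,0,0,0,-10,80],[0,0,0,0,0,-12,80],[0,0,0,0,0,-12,80],[0,0,0,0,0,-12,80]]]'
python3 - <<'E'
from h import *
for n in('wrist','side'):snap(n,f'pics/{n}6.png')
w,b=[cv2.imread(f'pics/{n}6.png') for n in('wrist','side')]
f=lambda i,x,y,W,H,k:cv2.resize(i[y:y+H,x:x+W],(W*k,H*k),interpolation=cv2.INTER_CUBIC)
cv2.imwrite('pics/m6.png',np.hstack([f(w,120,0,400,400,1),f(b,300,130,100,100,4)]))
print(proj('side',[487,-30,226]),proj('wrist',[487,-30,226]))
E
```

```text
clock: 25.32
eef_pos: [487.6, -30.0, 314.5]
tool_rot: [3.141, -0.003, 0.001]
contact_force: [-0.7, 0.3, -0.9]
grip_width: 80.2
grip_force: 0.0
[355.8701418  154.91777808] [321.00277779 207.04237114]
```

View pics/m6.png

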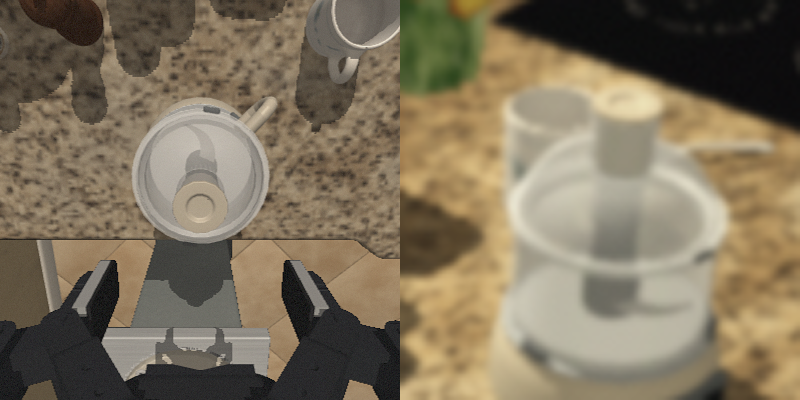

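The tube top is at wrist (320,206), predicted (321,207), and at side (356.5,154.5), predicted (355.9,154.9). The lid is seated flat on the rim and the gripper is clear.

```bash
python3 -c "
from plant import env
print(env.finish_job())"
```

```text
the job is handed in; nothing more can be done
None
```

The blade is home over the drive wings and the lid sits flat on the bowl, both released; the mug, pepper mill and spice jar were not touched, and the job was handed in at about 25 s (no verdict was returned).

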